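Open the screwed test port of a drive module and probe its two test pads

TASK

Unscrew the orange cap of the grey drive module's test port (turn it anticlockwise) until it is out of its thread, and swing it on its arm well clear of the port, about a quarter turn. Then take the yellow test probe from its stand and gently press its sprung brass tip for about half a second on the red-ringed pad inside the port and then, the same way, on the blue-ringed pad. Finish with the probe standing upright in its stand again and the port left open, without pushing the other things on the bench about.

Things in the scene. Friction and masses are not known exactly. Their poses are not given: they have to be found in the camera images.
- module: Grey box fixed to the bench, 110 (x) x 170 (y) x 60 mm, blue connector on its front (-x), heat-sink fins on its +x face. Origin: centre of the underside; z up. Its round aluminium test port stands on top at (0, -32) mm in its frame: inner diameter 38, outer 44, from 60 to 82 mm above the bench. The arm's pivot post is at (0, +26) mm.
- port_mouth (a point): Centre of the port's open mouth, 82 mm above the bench; axes as the module's.
- cap_top (a point): Centre of the top face of the orange ribbed screw cap (diameter 52 mm, 28 mm of it to grip below this point; directly under that a black retaining ring of diameter 60 mm, which belongs to the arm). 105 mm above the bench when fully screwed down. The point turns with the cap; its x axis lies along the white mark on the cap.
- cap (a joint): Rotation of the cap relative to its arm, rad. 0 screwed down, grows anticlockwise seen from above; stop at 1.5. Cap and arm rise together by 9 mm per rad. The cap has left the port and can swing above about 1.2; turning takes about 0.05 N m and it stays where it is left. It starts between 0 and 0.3.
- swing_arm (a joint): Swing of the black arm that carries the cap, rad, about the vertical pivot post. 0: cap over the port; grows clockwise seen from above, so that the cap first moves to the module's -x side; stop at 1.9. The cap's axis is 58 mm from the pivot. The arm stays where it is left. Clear of the port above 1.0.
- swing_pivot (a point): Point on the pivot axis of the arm, at the top of the arm's hub (77 mm above the bench with the cap down, rising with it).
- pad_red: Gold test pad, a disc of diameter 12 mm with a red ring round it (diameter 16), at the bottom of the port, 20 mm below its mouth; 10 mm from the port's axis towards the module's -y. Origin: centre of its top face, 62 mm above the bench.
- pad_blue: The same with a blue ring, 10 mm from the port's axis towards the module's +y. Origin: centre of its top face, 62 mm above the bench.
- probe: Test probe, 140 mm long, 80 g, standing upright in its stand, z up. Origin: end of the brass tip when it is not pressed. Brass tip, diameter 5 mm, sprung, travel 8 mm (0.5 N at first, 4.5 N fully pressed); black shank, diameter 10 mm, from 12 to 60 mm above the origin; black collar, diameter 28 mm, from 60 to 68 mm; yellow round handle, diameter 22 mm, from 68 to 140 mm: grip it there.
- probe_tip: The sprung brass tip of the probe, diameter 5 mm. Origin: its lower end, z upward along the probe.
- stand: Probe stand fixed to the bench: dark round foot, diameter 84, with an upright aluminium tube, outer diameter 30, inner diameter 18 mm, open at the top 80 mm above the bench. Origin: centre of the underside. In the stand the probe's collar lies on the tube's rim, so that the probe's origin is 20 mm above the bench.
- stand_mouth (a point): Centre of the open top of the stand's tube, 80 mm above the bench.
- cutters: Side cutters with orange handles, 140 x 54 x 14 mm, lying on the bench. Leave alone.
- relay: White relay block, 30 x 24 x 26 mm. Leave alone.
- tape: Roll of red tape lying flat, diameter 60, 18 mm high. Leave alone.
- capacitor: Blue capacitor standing upright, diameter 25, 36 mm high. Leave alone.
- driver: Screwdriver with a green handle lying on the bench, 160 mm long. Leave alone.
- jar: Clear open cup, diameter 68, 70 mm high. Leave alone.
- phone: Black phone lying flat, 75 x 150 x 9 mm. Leave alone.
Things that resemble listed ones, but are neither listed nor needed, are in the scene too. What is meant by the probe is not pink, and is the smaller of those in its own colour. Of the things that look like the stand, take the one that is farthest from the robot's base at the start.

How it is judged:
On the way, in this order (a step that is already met when the one before it is completed fails the run):
1. the cap is unscrewed and swung clear of the port (arm beyond 1.0 rad) (value of joint each of swing_arm, cap above 1 rad), for 0.2 s.
2. the probe's tip presses on the red-ringed pad with more than 0.4 N for 0.3 s (contact force between probe_tip and pad_red above 0.4 N), for 0.3 s.
3. then the probe's tip presses on the blue-ringed pad with more than 0.4 N for 0.3 s (contact force between probe_tip and pad_blue above 0.4 N), for 0.3 s.
At the end, for the whole second after the job is handed in: The arm with the cap is left open (beyond 1.0 rad); the probe stands at rest in its stand's tube, within 8 mm of its axis and 0.1 rad of upright, its collar down on the rim (probe's origin within 27 mm of the stand's); both pads have been pressed, red before blue (value of joint swing_arm above 1 rad and distance between probe and stand below 0.027 m and horizontal distance between probe and stand_mouth below 0.008 m and angle between probe's own z axis and vertical below 0.1 rad and linear speed of probe below 0.02 m/s); the robot touches nothing.
It fails at once if the probe is pressed on the module with more than 15 N (contact force between probe and module above 15 N).
It fails at once if one of the other things on the bench is pushed more than 30 mm (distance of any of cutters, relay, tape, capacitor, driver, jar, phone from where it was at the start of the episode above 0.03 m).
It also fails if it takes over 66 s, if anything falls off the work surface, if the arm or the gripper's body presses on something with over 40 N, if the wrist force passes 120 N, or if a joint passes its speed limit or range.

ROBOT

A 6-joint arm with a two-finger parallel gripper is mounted at the origin on the work surface. World frame = base frame: x ahead of the robot, y to its left, z up, the work surface at z = 0. Lengths are in m, angles in rad, forces in N, time in s.
With the tool pointing down it reaches from about 0.35 to 0.775 m from the base axis. Payload 5.5 kg.
Tool frame: the origin (TCP) lies at the very end of the fingers, on their centre line; the grasp point (between the pads) lies env.grasp_offset behind it (env.grasp_offset is the distance from the TCP to the grasp point, in m); x points along the fingers, y is the direction in which the jaws open and shut, and the axes are right-handed (so a half turn about x gives the same grasp; the last joint's range is limited). The gripper opens to 85 mm and grips with 20 to 120 N. Pads are 22 mm wide; open, the fingers measure 114 mm over their backs; the gripper's body (76 mm by 85 mm) begins 54 mm behind the grasp point. The pads swing forward as they close: fully open they stand 13 mm farther back than shut.
Start: joints at [-0.14, 0.313, 0.046, 1.304, 0, 1.431], TCP at [0.575, -0, 0.231] pointing down, gripper open.
Joint ranges: [-2.76, 2.76], [-0.86, 1.69], [-1.03, 1.26], [-2.2, 2.34], [-1.47, 1.5], [-3.14, 3.14]. Speed limits (rad/s): [2.57, 2.57, 3.14, 3.14, 3.14, 3.14].

INTERFACE

Orientations are given as a unit quaternion [w, x, y, z].
In Python, from workcell import get_state, viewer, job, env gives the robot as it stands.
- The arm moves only by the tool send_rows, never from a script. Its argument "plan" is a list of rows, each a list of 6 numbers: the shift along the tool's x, y, z in mm, then the turn, a rotation vector about the tool's x, y, z in degrees. A call has exactly 10 rows; each row is the pose to reach, as a shift and turn from the pose commanded when the call began, along the tool's axes at that moment; what a row does not reach only later rows make up. A row lasts 1/8 s, in which the tool goes at most 62.5 mm and 10.7 degrees, less where a joint would pass 70% of its speed; a pose out of reach is approached as far as the arm can. A call with a gripper value outside its range is refused whole. "claw" is the finger opening in mm, from 0 to 85.4, set as the call begins (left out, the last holds). The fingers move at their own pace and stop on an object; "newtons" is the grip in N (left out, the last holds). Time passes only in rows, so rows that repeat a pose let the fingers close, or fill a call up. It gives the time, the measured TCP pose, the force and the opening at its end, in the units of the state.
- get_state(): the state, without advancing time (a new reading comes with each control period).
- viewer.read_camera(name): name is "scene" or "side" or "wrist"; returns a dict with "frame" (400x640x3 uint8, blue, green, red), "mtx" (3x3 intrinsics, pixels), "rvec" (rotation vector, rad) and "tvec" (3), from world to camera coordinates, as OpenCV has them. Camera axes: x right, y down, z forward; pixel columns grow to the right and rows downward; lengths in m; the calibration is good to about 2 mm. The wrist camera is an equidistant fisheye: a pixel r from the principal point sees the ray r / f radians off the axis. A picture is of the moment at which its call begins. There is no depth.
- job.hand_in(): hands the job in, once; it reports no verdict.
The state is a dict: "clock": time; "joint_pos": joint angles; "qvel": joint speeds; "tau": joint torques, N m; "tcp_pos": TCP position; "orientation": TCP orientation; "wrist_force": force on the tool from outside, world axes, zero at the start; "ft_torque": the same for the moment, N m; "finger_gap": finger opening in m.
Only numpy, scipy, OpenCV 4.12 (cv2) and the standard library are available. Lean on these libraries where they do the work, as an engineer would, in place of code of your own. Each camera call takes 0.05 s, during which the arm holds its last target.

## Working session

There is one attempt and no reset: what is moved stays moved. The work goes in short steps, Python scripts to look and compute and a tool call to move; the robot and the scene stay as the last step left them, time stands still between calls to the robot, and variables do not carry over. Pictures are saved under pics/ and viewed, and the job is handed in when it is done.

Besides the shell and the picture viewer there is one more tool, called as name([rows], argument=value, ...), one row to a line, values as JSON. send_rows: Moves the arm, as the interface text tells. Its arguments: {"type":"object","properties":{"plan":{"type":"array"},"claw":{"type":"number"},"newtons":{"type":"number"}},"required":["plan"]}

```bash
ls; mkdir -p pics; python3 - <<'E'
from workcell import get_state, viewer, job, env
import cv2
print(get_state(), env.grasp_offset)
for n in ["scene","side","wrist"]:
    d=viewer.read_camera(n); cv2.imwrite(f"pics/{n}0.png",d["frame"]); print(n,d["mtx"],d["rvec"],d["tvec"])
E
```

```text
pics
{'clock': 0.0, 'joint_pos': array([-1.39595447e-01,  3.13996901e-01,  4.49689692e-02,  1.30359721e+00,
        3.02632179e-05,  1.43120179e+00]), 'qvel': array([-2.39374398e-04, -5.75835978e-05, -9.35789259e-04,  4.67317173e-04,
       -2.77030934e-04, -1.33521249e-03]), 'tau': array([-2.90074182e-03, -4.80629075e+01,  2.98531097e+01,  1.95313990e-02,
       -3.83516899e-04, -4.27451073e-05]), 'tcp_pos': array([5.74486547e-01, 7.43088850e-05, 2.30406771e-01]), 'orientation': array([ 0.49947675,  0.49961943,  0.50052237, -0.50038062]), 'wrist_force': array([-0.02571353, -0.29828187, -0.13664692]), 'ft_torque': array([ 0.01301056, -0.02313707,  0.03428816]), 'finger_gap': 0.08512140094043995} 0.0187
scene [[384.95124069   0.         324.90598944]
 [  0.         384.95124069 198.77276139]
 [  0.           0.           1.        ]] [ 2.26616562  0.71630351 -0.27307035] [-0.42875862 -0.16757457  1.30870692]
side [[384.46718412   0.         317.63756724]
 [  0.         384.46718412 203.22606692]
 [  0.           0.           1.        ]] [ 0.26493071 -2.74043005  1.33309256] [0.50463153 0.12101511 0.96610526]
wrist [[309.70691629   0.         313.10739571]
 [  0.         309.70691629 201.5772613 ]
 [  0.           0.           1.        ]] [-2.83679409e+00  1.26572962e-03  6.41519900e-04] [-0.57453098 -0.03850707  0.38001718]
```

View pics/scene0.png

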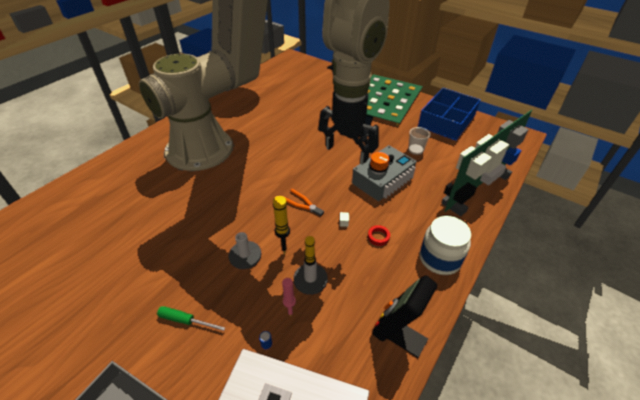

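View pics/side0.png

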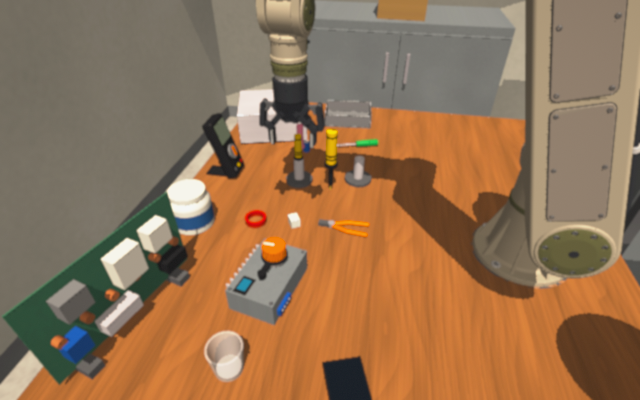

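View pics/wrist0.png

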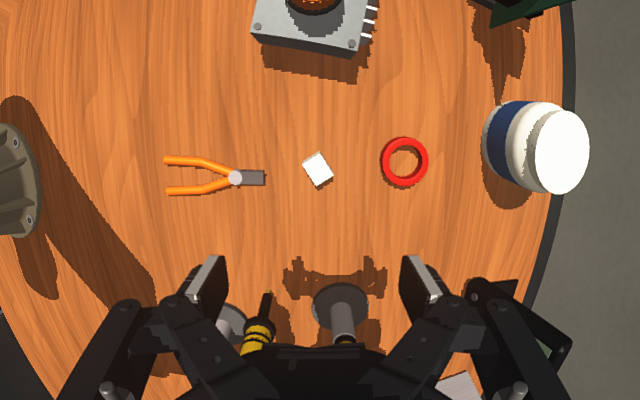

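```bash
cat > h.py <<'E'
import numpy as np, cv2
from workcell import get_state, viewer, job, env
from scipy.spatial.transform import Rotation as R
def cam(n):
    d=viewer.read_camera(n); d["name"]=n; return d
def ray(d,uv):
    K=d["mtx"]; Rm=cv2.Rodrigues(np.array(d["rvec"]))[0]; t=np.array(d["tvec"]).ravel()
    x=(uv[0]-K[0,2])/K[0,0]; y=(uv[1]-K[1,2])/K[1,1]
    if d["name"]=="wrist":
        r=np.hypot(x,y); v=np.array([x/r*np.sin(r),y/r*np.sin(r),np.cos(r)]) if r>1e-9 else np.array([0,0,1.])
    else: v=np.array([x,y,1.])
    v=Rm.T@v; return -Rm.T@t, v/np.linalg.norm(v)
def onz(d,uv,z):
    o,v=ray(d,uv); return o+v*(z-o[2])/v[2]
def tri(rs):
    A=np.zeros((3,3));b=np.zeros(3)
    for o,v in rs:
        P=np.eye(3)-np.outer(v,v);A+=P;b+=P@o
    p=np.linalg.solve(A,b)
    return p,[np.linalg.norm((np.eye(3)-np.outer(v,v))@(p-o)) for o,v in rs]
def proj(d,p):
    Rm=cv2.Rodrigues(np.array(d["rvec"]))[0]; c=Rm@np.array(p)+np.array(d["tvec"]).ravel(); K=d["mtx"]
    if d["name"]=="wrist":
        th=np.arctan2(np.hypot(c[0],c[1]),c[2]); s=th/max(np.hypot(c[0],c[1]),1e-9); x,y=c[0]*s,c[1]*s
    else: x,y=c[0]/c[2],c[1]/c[2]
    return np.array([K[0,0]*x+K[0,2],K[1,1]*y+K[1,2]])
def crop(img,x0,y0,x1,y1,s,fn): cv2.imwrite(fn,cv2.resize(img[y0:y1,x0:x1],None,fx=s,fy=s,interpolation=cv2.INTER_CUBIC))
E
python3 - <<'E'
from h import *
a=cv2.imread("pics/scene0.png"); b=cv2.imread("pics/side0.png")
crop(a,220,180,350,330,4,"pics/c1.png")
crop(a,340,130,440,210,7,"pics/c2.png")
crop(b,210,225,330,335,5,"pics/c3.png")
crop(b,250,110,390,250,4,"pics/c4.png")
E
```

```text
(no output)
```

View pics/c1.png

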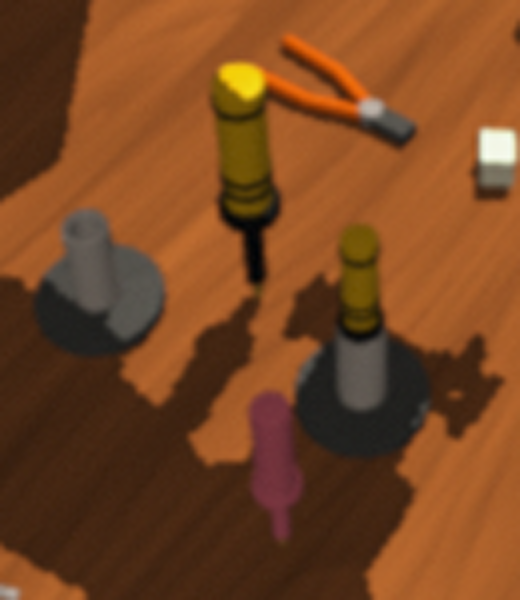

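View pics/c2.png

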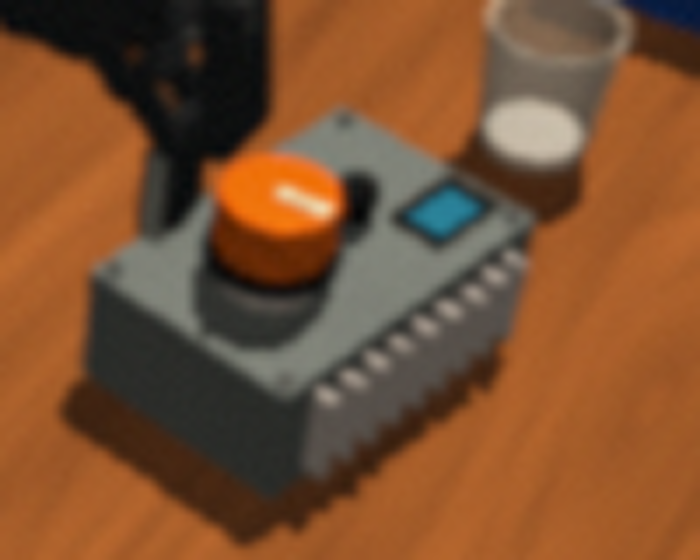

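View pics/c3.png

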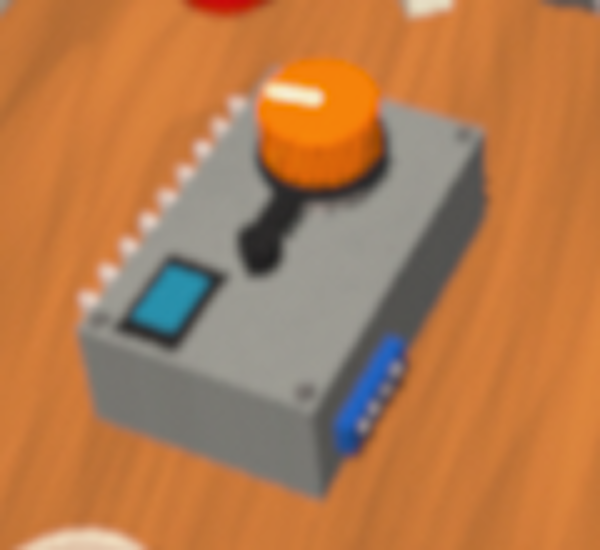

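View pics/c4.png

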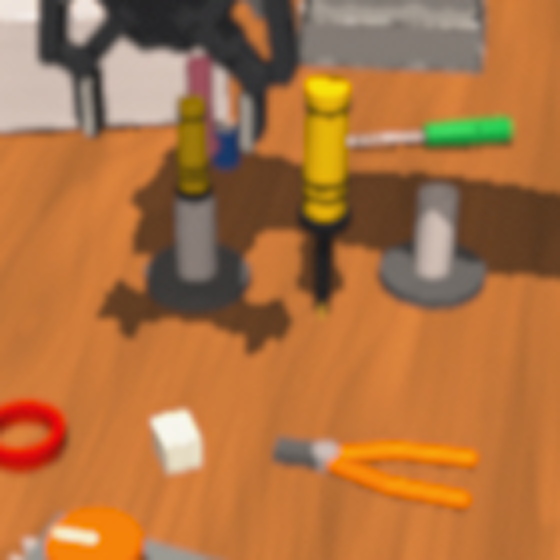

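```bash
python3 - <<'E'
from h import *
S=cam("scene"); D=cam("side"); W=cam("wrist")
for nm,d,l,s,o in [("side",D,[(82,330),(318,412),(484,133)],5,(210,225)),("scene",S,[(95,270),(290,398),(345,110),(533,215)],7,(340,130))]:
    for p in l:
        uv=(p[0]/s+o[0],p[1]/s+o[1]); print(nm,uv,onz(d,uv,.06).round(4))
# cap top centre
cs=(280/7+340-0.0,188/7+130); cd=(320/5+210,100/5+225)
print("cap",onz(D,cd,.106),onz(S,cs,.106),tri([ray(S,cs),ray(D,cd)]))
# yellow probe top & stand
for img,d in ((S["frame"],S),(D["frame"],D)):
    h=cv2.cvtColor(img,cv2.COLOR_BGR2HSV); m=cv2.inRange(h,(22,140,50),(33,255,255))
    n,l,st,c=cv2.connectedComponentsWithStats(m)
    for i in range(1,n):
        if st[i,4]>30: print(d["name"],st[i],c[i])
    m=cv2.inRange(h,(5,200,150),(15,255,255))
    n,l,st,c=cv2.connectedComponentsWithStats(m)
    for i in range(1,n):
        if st[i,4]>100: print(d["name"],"or",st[i],c[i])
w=W["frame"]
E
```

```text
side (226.4, 291.0) [0.6465 0.3033 0.06  ]
side (273.6, 307.4) [0.5398 0.3238 0.06  ]
side (306.8, 251.6) [0.5082 0.1608 0.06  ]
scene (353.57142857142856, 168.57142857142856) [0.5133 0.162  0.06  ]
scene (381.42857142857144, 186.85714285714286) [0.6206 0.1404 0.06  ]
scene (389.2857142857143, 145.71428571428572) [0.5476 0.3258 0.06  ]
scene (416.1428571428571, 160.71428571428572) [0.6511 0.3072 0.06  ]
cap [0.57167929 0.19935215 0.106     ] [0.57416069 0.20475422 0.106     ] (array([0.57302262, 0.20197297, 0.10778549]), [np.float64(0.002157633441110021), np.float64(0.0021576334411100204)])
scene [274 196  12  30 245] [280.06938776 209.74693878]
scene [276 227  11   7  32] [281.53125 230.09375]
scene [306 238   8  23  99] [309.72727273 247.77777778]
scene or [370 151  19  13 138] [378.38405797 157.24637681]
scene or [285 188  27  21 188] [298.82978723 199.05319149]
side [326 129  11  37 341] [330.94428152 147.1026393 ]
side [295 135   7  24 128] [297.546875 147.078125]
side or [262 236  24  26 413] [274.60774818 249.92978208]
```

```bash
python3 - <<'E'
from h import *
S=cam("scene"); D=cam("side"); W=cam("wrist")
def q(n,s,d,z): print(n,onz(S,s,z).round(4),onz(D,d,z).round(4),tri([ray(S,s),ray(D,d)]))
c1=lambda x,y:(x/4+220,y/4+180)
c4=lambda x,y:(x/4+250,y/4+110)
q("probetop",c1(359,240),c4(193,101),.16)
q("foot",c1(363,393),c4(197,276),.008)
q("rim",c1(361,322),c4(195,192),.082)
q("bigtop",c1(240,83),c4(328,90),.2)
q("bigtip",c1(258,290),c4(321,308),.0)
q("pinktop",c1(270,405),c4(200,60),.16)
q("stand2",c1(100,300),c4(433,273),.008)
for a in [(275,188),(330,210)]: print(onz(S,(a[0]/7+340,a[1]/7+130),.107))
for a in [(268,92),(320,98)]: print(onz(D,(a[0]/5+210,a[1]/5+225),.107))
print("wristcam",-cv2.Rodrigues(W["rvec"])[0].T@W["tvec"], cv2.Rodrigues(W["rvec"])[0])
st=get_state(); print(R.from_quat(np.roll(st["orientation"],-1)).as_matrix().round(3), st["clock"])
E
```

```text
probetop [ 0.6163 -0.1995  0.16  ] [ 0.6095 -0.1962  0.16  ] (array([ 0.61259242, -0.19854803,  0.15770054]), [np.float64(0.0025167421734530147), np.float64(0.002516742173453006)])
foot [ 0.6157 -0.1975  0.008 ] [ 0.6105 -0.1946  0.008 ] (array([ 0.61297345, -0.19679515,  0.00562881]), [np.float64(0.001868056811285457), np.float64(0.0018680568112854246)])
rim [ 0.6154 -0.1979  0.082 ] [ 0.6109 -0.1986  0.082 ] (array([ 0.6129612 , -0.19806532,  0.08140992]), [np.float64(0.0022057658362227336), np.float64(0.002205765836222638)])
bigtop [ 0.5148 -0.1733  0.2   ] [ 0.5052 -0.1563  0.2   ] (array([ 0.50838572, -0.16824345,  0.1928767 ]), [np.float64(0.001458413296936353), np.float64(0.001458413296936313)])
bigtip [ 0.5098 -0.1694 -0.    ] [ 0.51  -0.182  0.   ] (array([ 0.51052904, -0.17283544,  0.00558559]), [np.float64(0.002077660188426678), np.float64(0.002077660188426817)])
pinktop [ 0.642 -0.309  0.16 ] [ 0.6192 -0.2603  0.16  ] (array([ 0.63072381, -0.29950567,  0.13897569]), [np.float64(0.0018940856048472743), np.float64(0.0018940856048472784)])
stand2 [ 0.4361 -0.2389  0.008 ] [ 0.4298 -0.2343  0.008 ] (array([ 0.4318296 , -0.2375522 ,  0.00460123]), [np.float64(0.0020003539650072623), np.float64(0.0020003539650073595)])
[0.57296402 0.20236557 0.107     ]
[0.59856177 0.20308879 0.107     ]
[0.59484879 0.19990114 0.107     ]
[0.57166962 0.19913914 0.107     ]
wristcam [0.57493173 0.07674179 0.37455072] [[ 9.99998926e-01 -9.38547929e-04  1.12540246e-03]
 [-1.23318209e-03 -9.53846248e-01  3.00292880e-01]
 [ 7.91621653e-04 -3.00293945e-01 -9.53846382e-01]]
[[-0.  1.  0.]
 [ 0.  0. -1.]
 [-1. -0. -0.]] 0.45
```

send_rows([
  [0,0,-40,0,0,0],
  [10,0,-80,0,0,0],
  [20,0,-120,0,0,0],
  [30,-1,-160,0,0,0],
  [30,-2,-190,0,0,0],
  [30,-2,-201,0,0,0],
  [30,-2,-201,0,0,0],
  [30,-2,-201,0,0,0],
  [30,-2,-201,0,0,0],
  [30,-2,-201,0,0,0],
])

```text
clock: 1.7
tcp_pos: [0.5733, 0.2002, 0.2015]
orientation: [0.5, 0.5, 0.5, -0.5]
wrist_force: [-0.3, -0.1, 0.3]
finger_gap: 0.0854
```

```bash
python3 - <<'E'
from h import *
W=cam("wrist"); cv2.imwrite("pics/w1.png",W["frame"])
s=get_state(); print(s["clock"],s["tcp_pos"],s["joint_pos"].round(3))
for p in [(.573,.2015,.107),(.573,.2015,.077),(.585,.2585,.079)]: print(proj(W,p))
E
```

```text
1.75 [0.57318983 0.20033715 0.20141583] [ 0.204  0.385  0.076  1.262 -0.     1.776]
[312.55850892 202.22114598]
[312.56232507 192.12308076]
[326.46160753 128.55019523]
```

View pics/w1.png

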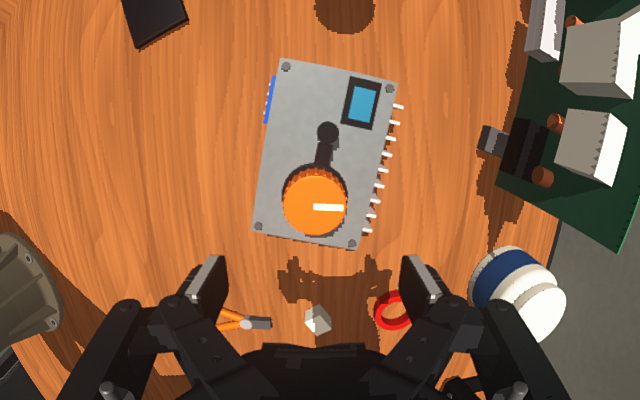

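```bash
python3 - <<'E'
from h import *
W=cam("wrist"); f=W["frame"]
crop(f,240,50,410,260,3,"pics/w1c.png")
h=cv2.cvtColor(f,cv2.COLOR_BGR2HSV)
m=cv2.inRange(h,(5,200,215),(18,255,255)); m[:, :260]=0; m[260:]=0; m[:140]=0;m[:,370:]=0
c=max(cv2.findContours(m,cv2.RETR_EXTERNAL,cv2.CHAIN_APPROX_NONE)[0],key=cv2.contourArea)
c=cv2.convexHull(c)
print(cv2.boundingRect(c),cv2.minEnclosingCircle(c),cv2.fitEllipse(c))
(x,y),r=cv2.minEnclosingCircle(c)
print(onz(W,(x,y),.107))
for n,p,z in [("hub",(327.5,131.5),.079),("tl",(279.5,57.5),.06),("tr",(397,82),.06),("bl",(251.5,233),.06),("br",(357,250),.06)]: print(n,onz(W,p,z).round(4))
print(onz(W,(313,206),.107),onz(W,(343,208),.107))
E
```

```text
(283, 173, 64, 62) ((314.80059814453125, 202.5870819091797), 32.28411102294922) ((314.5093688964844, 203.2554931640625), (62.18502426147461, 63.98646545410156), 103.63875579833984)
[0.57476842 0.20134615 0.107     ]
hub [0.5858 0.2561 0.079 ]
tl [0.5434 0.3236 0.06  ]
tr [0.651  0.3028 0.06  ]
bl [0.511  0.1542 0.06  ]
br [0.6186 0.135  0.06  ]
[0.57331153 0.19845314 0.107     ] [0.59769945 0.19666875 0.107     ]
```

View pics/w1c.png

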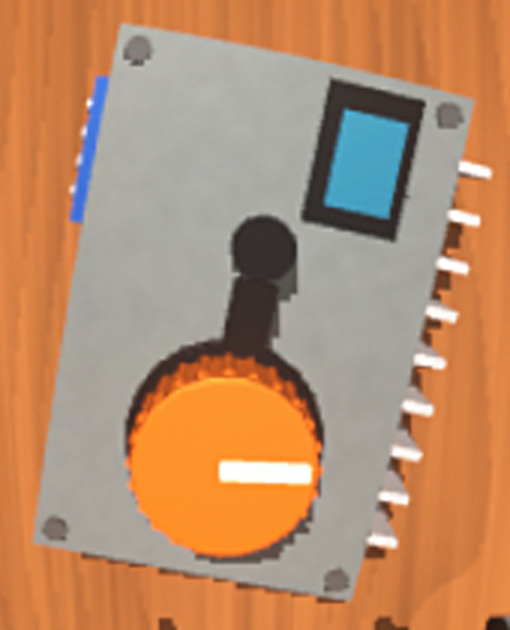

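send_rows([
  [30,1,-1,0,0,0],
  [60,1,-1,0,0,0],
  [90,1,-1,0,0,0],
  [110,1,-1,0,0,0],
  [119,1,-1,0,0,0],
  [119,1,-1,0,0,0],
  [119,1,-1,0,0,0],
  [119,1,-1,0,0,0],
  [119,1,-1,0,0,0],
  [119,1,-1,0,0,0],
])

```text
clock: 3.05
tcp_pos: [0.5742, 0.202, 0.0826]
orientation: [0.5, 0.5, 0.5, -0.5]
wrist_force: [0.2, 0.5, -0.5]
finger_gap: 0.0851
```

send_rows([
  [0,0,0,0,0,0],
  [0,0,0,0,0,0],
  [0,0,0,0,0,0],
  [0,0,0,0,0,0],
  [0,0,0,0,0,0],
  [0,0,0,0,0,0],
  [0,0,0,0,0,0],
  [0,0,0,0,0,0],
  [0,0,0,0,0,0],
  [0,0,0,0,0,0],
], claw=30, newtons=40)

```text
clock: 4.3
tcp_pos: [0.5741, 0.2019, 0.0824]
orientation: [0.5, 0.5, 0.5, -0.5]
wrist_force: [0.1, -1.4, 3.1]
finger_gap: 0.0504
```

```bash
python3 - <<'E'
from h import *
W=cam("wrist"); cv2.imwrite("pics/w2.png",W["frame"])
s=get_state(); print(s)
E
```

```text
{'clock': 4.35, 'joint_pos': array([ 2.06412313e-01,  4.57468604e-01, -1.15590150e-01,  9.97528468e-01,
       -2.04911811e-04,  1.77732060e+00]), 'qvel': array([-0.00040321, -0.00053965,  0.00114967,  0.00018023, -0.00145361,
       -0.00112992]), 'tau': array([ 7.80697893e-01, -5.16826952e+01,  2.65920961e+01, -2.68191146e-01,
        3.76250390e-01, -3.65611479e-03]), 'tcp_pos': array([0.57413934, 0.20189387, 0.08236932]), 'orientation': array([ 0.50007309,  0.50005023,  0.49987091, -0.50000574]), 'wrist_force': array([-0.13065923, -0.92720857,  2.42883661]), 'ft_torque': array([-0.2483513 ,  0.07845783,  0.00072433]), 'finger_gap': 0.05093784678034238}
```

View pics/w2.png

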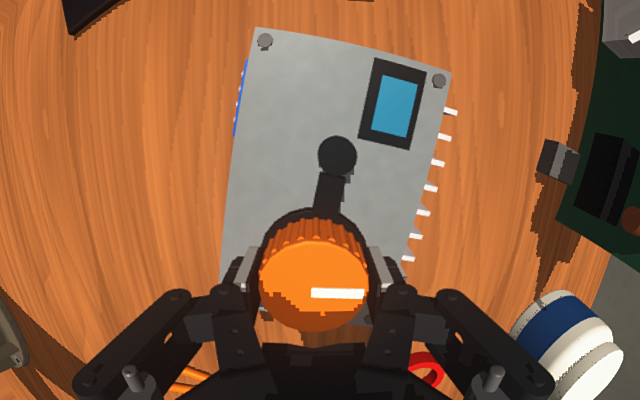

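send_rows([
  [-1.4,0,0,-9,0,0],
  [-2.8,0,0,-18,0,0],
  [-4.2,0,0,-27,0,0],
  [-5.7,0,0,-36,0,0],
  [-7.1,0,0,-45,0,0],
  [-8.5,0,0,-54,0,0],
  [-9.9,0,0,-63,0,0],
  [-11.2,0,0,-71,0,0],
  [-11.2,0,0,-71,0,0],
  [-11.2,0,0,-71,0,0],
])

```text
clock: 5.6
tcp_pos: [0.5718, 0.1995, 0.0934]
orientation: [0.696, 0.115, 0.698, -0.119]
wrist_force: [-5.4, -9.3, 8.4]
finger_gap: 0.0507
```

```bash
python3 - <<'E'
from h import *
W=cam("side"); crop(W["frame"],210,215,330,325,5,"pics/s3.png")
W=cam("wrist"); cv2.imwrite("pics/w3.png",W["frame"])
s=get_state(); print(s["clock"],s["tcp_pos"],s["wrist_force"],s["ft_torque"],s["finger_gap"])
M=R.from_quat(np.roll(s["orientation"],-1)).as_matrix(); print(M.round(3))
E
```

```text
5.7 [0.57181367 0.19952748 0.0933907 ] [-6.5471316  -8.58913152  8.24026653] [-1.721956    1.17502822 -0.09760286] 0.05040890764406733
[[-0.004  0.327  0.945]
 [-0.005  0.945 -0.327]
 [-1.    -0.006 -0.002]]
```

View pics/w3.png

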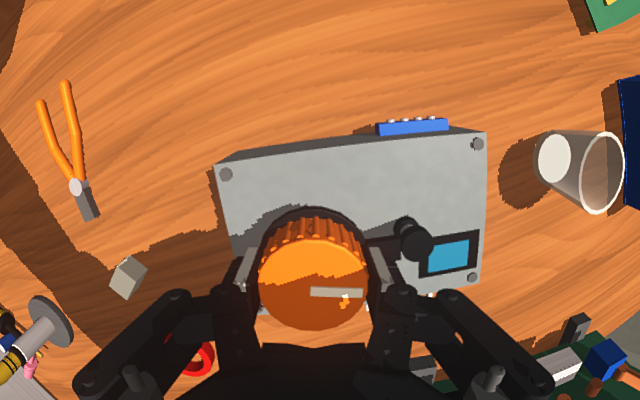

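View pics/s3.png

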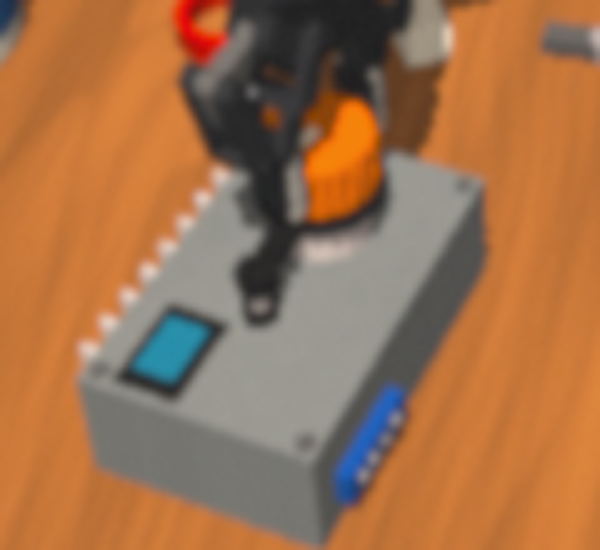

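```bash
python3 - <<'E'
from h import *
M0=np.array([[0,1,0],[0,0,-1],[-1,0,0.]])
M=M0@R.from_rotvec([np.radians(-71),0,0]).as_matrix()
piv=np.array([.5855,.256]); p0=np.array([.5718,.1995])-piv; c=np.array([.5742,.2019])
for i in range(1,11):
    th=np.radians(8.3*i); r=np.array([[np.cos(th),np.sin(th)],[-np.sin(th),np.cos(th)]])@p0+piv
    d=np.append(r-c,0); print((M.T@d*1000).round(1),round(8.3*i,1),r.round(3))
E
```

```text
[ 0.  -3.2 -9.9] 8.3 [0.564 0.202]
[  0.   -2.2 -18.3] 16.6 [0.556 0.206]
[  0.    0.  -26.4] 24.9 [0.549 0.211]
[  0.    3.4 -34.1] 33.2 [0.543 0.216]
[  0.    7.9 -41.2] 41.5 [0.538 0.223]
[  0.   13.3 -47.6] 49.8 [0.534 0.23 ]
[  0.   19.6 -53.2] 58.1 [0.53  0.238]
[  0.   26.7 -57.8] 66.4 [0.528 0.246]
[  0.   34.3 -61.3] 74.7 [0.527 0.254]
[  0.   42.4 -63.7] 83.0 [0.528 0.263]
```

send_rows([
  [0,-3.2,-9.9,8.3,0,0],
  [0,-2.2,-18.3,16.6,0,0],
  [0,0,-26.4,24.9,0,0],
  [0,3.4,-34.1,33.2,0,0],
  [0,7.9,-41.2,41.5,0,0],
  [0,13.3,-47.6,49.8,0,0],
  [0,19.6,-53.2,58.1,0,0],
  [0,26.7,-57.8,66.4,0,0],
  [0,34.3,-61.3,74.7,0,0],
  [0,42.4,-63.7,83,0,0],
])

```text
clock: 6.95
tcp_pos: [0.5284, 0.2628, 0.0935]
orientation: [0.444, 0.551, 0.443, -0.55]
wrist_force: [2.1, -2.8, 0.5]
finger_gap: 0.0505
```

```bash
python3 - <<'E'
from h import *
W=cam("wrist"); cv2.imwrite("pics/w4.png",W["frame"])
s=get_state(); print(s["clock"],s["tcp_pos"],s["wrist_force"],s["ft_torque"],s["finger_gap"])
E
```

```text
7.0 [0.52850659 0.26371399 0.09359164] [ 1.40022132 -1.24144167  2.09665385] [-0.34347627 -0.28915176 -0.0937322 ] 0.05038504748847883
```

View pics/w4.png

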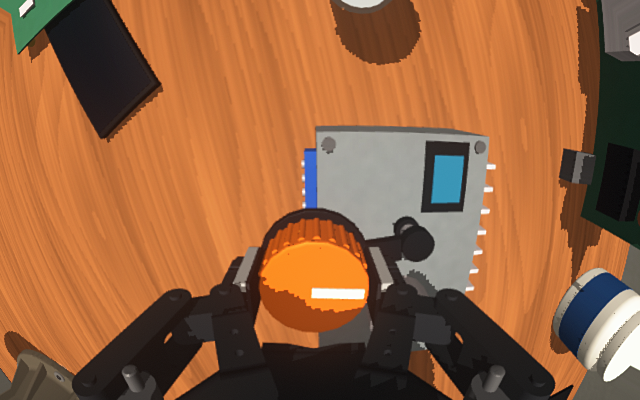

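send_rows([
  [0,0,0,0,0,0],
  [0,0,0,0,0,0],
  [0,0,0,0,0,0],
  [-10,0,0,0,0,0],
  [-30,0,0,0,0,0],
  [-60,0,0,0,0,0],
  [-90,0,0,0,0,0],
  [-115,0,0,0,0,0],
  [-120,0,0,0,0,0],
  [-120,0,0,0,0,0],
], claw=68)

```text
clock: 8.25
tcp_pos: [0.5276, 0.2628, 0.2135]
orientation: [0.445, 0.55, 0.445, -0.549]
wrist_force: [0.6, 1.7, -1.3]
finger_gap: 0.0679
```

```bash
python3 - <<'E'
from h import *
s=get_state(); print(s["clock"],s["tcp_pos"],s["finger_gap"])
M=R.from_quat(np.roll(s["orientation"],-1)).as_matrix()
print((M.T@(np.array([.574,.130,.22])-s["tcp_pos"])*1000).round(1))
print(R.from_matrix(M.T@np.array([[0,1,0],[0,0,-1],[-1,0,0.]])).as_rotvec(degrees=True))
E
```

```text
8.25 [0.52763155 0.26282173 0.21351141] 0.06790955381322696
[ -6.5  73.  120.3]
[-11.99127015  -0.01216658  -0.02521984]
```

send_rows([
  [0,12,20,-3,0,0],
  [-2,30,50,-6,0,0],
  [-4,48,80,-9,0,0],
  [-6,66,110,-12,0,0],
  [-6,73,120,-12,0,0],
  [-6,73,120,-12,0,0],
  [-6,73,120,-12,0,0],
  [-6,73,120,-12,0,0],
  [-6,73,120,-12,0,0],
  [-6,73,120,-12,0,0],
])

```text
clock: 9.5
tcp_pos: [0.574, 0.1307, 0.2196]
orientation: [0.5, 0.5, 0.5, -0.5]
wrist_force: [-0.3, 0.1, 0.1]
finger_gap: 0.0679
```

```bash
python3 - <<'E'
from h import *
W=cam("wrist"); cv2.imwrite("pics/w5.png",W["frame"])
s=get_state(); print(s["clock"],s["tcp_pos"],s["finger_gap"])
p=proj(W,(.574,.2,.07)); print(p)
x,y=p.astype(int); x0=max(0,x-80);y0=max(0,y-60)
print(x0,y0); crop(W["frame"],x0,y0,x+80,y+60,5,"pics/w5c.png")
E
```

```text
9.55 [0.57400772 0.13061046 0.21961094] 0.06818054918556399
[312.82155269 115.00517438]
232 55
```

View pics/w5.png

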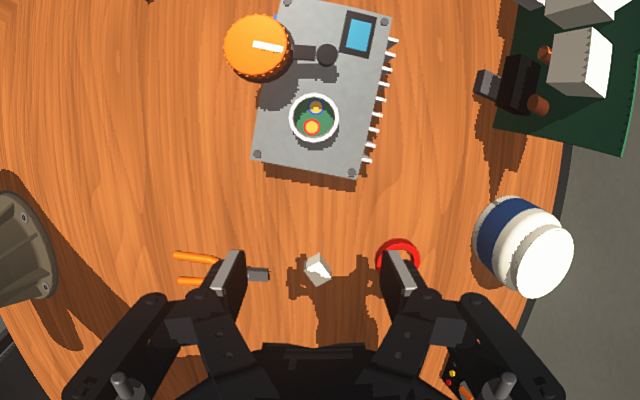

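View pics/w5c.png

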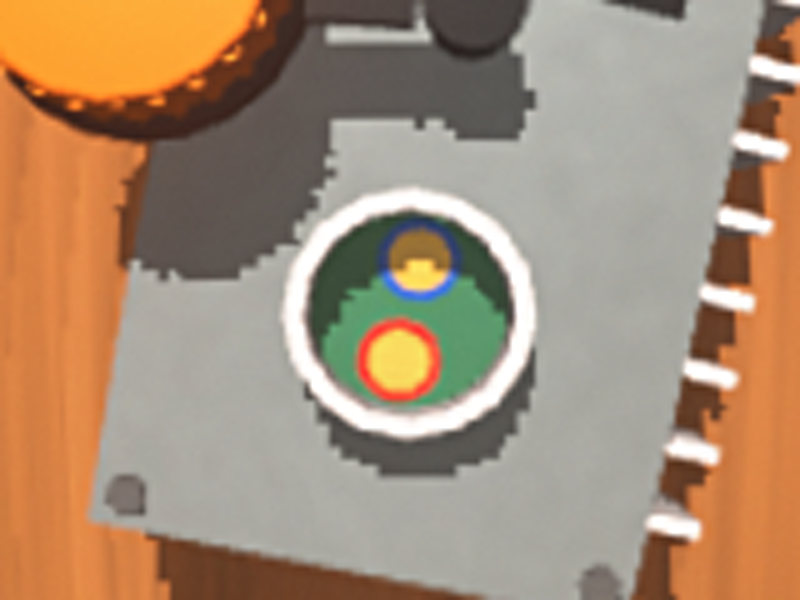

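```bash
python3 - <<'E'
from h import *
W=cam("wrist")
c=lambda x,y:(x/5+232-0.4,y/5+55-0.4)
r=onz(W,c(400,360),.062);b=onz(W,c(421,260),.062);m=onz(W,c(410,313),.082)
print(r,b,(r+b)/2,np.linalg.norm(r-b),m,np.degrees(np.arctan2(*(b-r)[:2])))
cp=onz(W,(257.5,46),.1175); pv=onz(W,(327,54.5),.0895); print(cp,pv,np.linalg.norm((cp-pv)[:2]),np.degrees(np.arctan2(*(pv-cp)[1::-1])))
s=get_state(); 
M=R.from_quat(np.roll(s["orientation"],-1)).as_matrix()
print((M.T@(np.array([.613,-.1,.25])-s["tcp_pos"])*1000).round(1))
E
```

```text
[0.5728722 0.1883796 0.062    ] [0.57691051 0.20784029 0.062     ] [0.57489136 0.19810995 0.062     ] 0.01987526747615536 [0.57474068 0.1981861  0.082     ] 11.723156839302655
[0.53075086 0.25774983 0.1175    ] [0.58630536 0.25433365 0.0895    ] 0.05565943507002401 -3.5188187111842493
[-30.4  38.9 230.5]
```

send_rows([
  [-4,3,20,0,0,0],
  [-10,7,55,0,0,0],
  [-15,11,95,0,0,0],
  [-20,16,140,0,0,0],
  [-25,21,185,0,0,0],
  [-30,27,230,0,0,0],
  [-35,33,275,0,0,0],
  [-40,37,310,0,0,0],
  [-40,39,327,0,0,0],
  [-40,39,329,0,0,0],
], claw=60)

```text
clock: 10.85
tcp_pos: [0.6127, -0.2, 0.2591]
orientation: [-0.499, -0.5, -0.5, 0.5]
wrist_force: [0.2, 0.1, 0.3]
finger_gap: 0.0602
```

```bash
python3 - <<'E'
from h import *
W=cam("wrist"); W=cam("wrist"); cv2.imwrite("pics/w6.png",W["frame"])
s=get_state(); print(s["clock"],s["tcp_pos"],s["joint_pos"].round(3))
print(proj(W,(.613,-.198,.16)),proj(W,(.613,-.198,.0)),proj(W,(.613,-.198,.08)))
E
```

```text
10.95 [ 0.61272719 -0.19820709  0.25928256] [-0.438  0.451  0.317  1.437  0.     1.133]
[313.31745537 200.84774714] [313.15017932 164.77415849] [313.21442477 178.57961829]
```

View pics/w6.png

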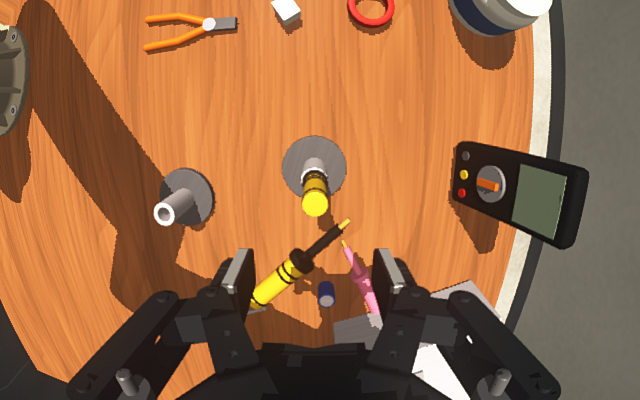

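```bash
python3 - <<'E'
from h import *
S=cam("scene"); D=cam("side"); cv2.imwrite("pics/s6.png",S["frame"]);cv2.imwrite("pics/d6.png",D["frame"])
a=cv2.resize(S["frame"][150:330,180:360],None,fx=2.2,fy=3.3); b=cv2.resize(D["frame"][80:260,230:410],None,fx=2.2,fy=3.3)
cv2.imwrite("pics/sd6.png",np.hstack([cv2.resize(S["frame"][170:320,200:350],(400,400)),cv2.resize(D["frame"][100:250,240:390],(400,400))]))
E
```

```text
(no output)
```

View pics/sd6.png

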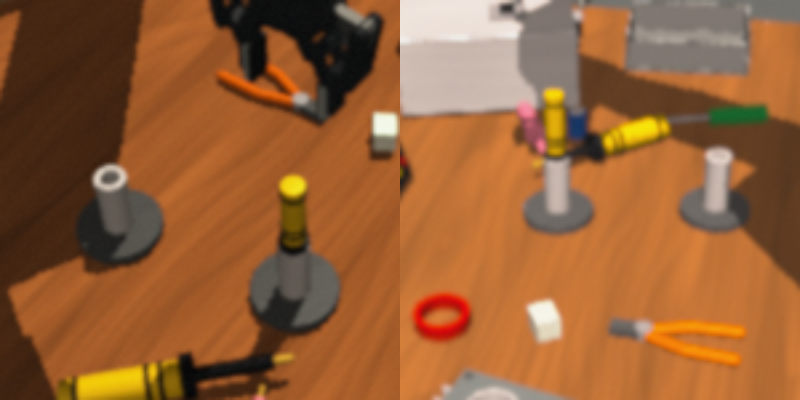

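```bash
python3 - <<'E'
from h import *
f=cv2.imread("pics/w6.png"); W=cam("wrist")
crop(f,260,110,380,230,5,"pics/w6c.png")
h=cv2.cvtColor(W["frame"],cv2.COLOR_BGR2HSV); m=cv2.inRange(h,(24,200,215),(33,255,255)); m[:185]=0;m[220:]=0;m[:,:295]=0;m[:,335:]=0
c=max(cv2.findContours(m,cv2.RETR_EXTERNAL,cv2.CHAIN_APPROX_NONE)[0],key=cv2.contourArea)
(x,y),r=cv2.minEnclosingCircle(c); print(x,y,r,cv2.boundingRect(c),onz(W,(x,y),.16))
s=get_state(); print(s["clock"],s["tcp_pos"])
E
```

```text
314.2313537597656 205.29104614257812 12.444151878356934 (302, 194, 25, 24) [ 0.61400408 -0.20029709  0.16      ]
11.1 [ 0.61299648 -0.19731669  0.25962749]
```

View pics/w6c.png

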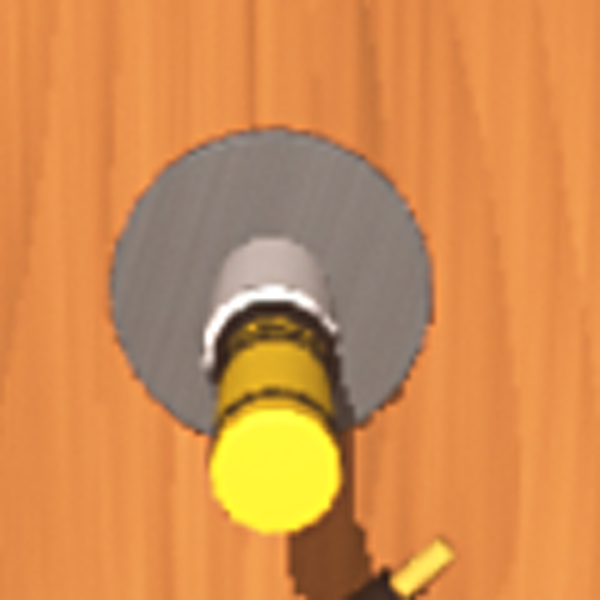

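send_rows([
  [15,1,2,0,0,0],
  [40,1,2,0,0,0],
  [70,1,2,0,0,0],
  [100,1,2,0,0,0],
  [130,1,2,0,0,0],
  [146,1,2,0,0,0],
  [151,1,2,0,0,0],
  [151,1,2,0,0,0],
  [151,1,2,0,0,0],
  [151,1,2,0,0,0],
])

```text
clock: 12.35
tcp_pos: [0.6147, -0.2011, 0.1097]
orientation: [0.501, 0.5, 0.499, -0.5]
wrist_force: [0.7, -0.2, 0.1]
finger_gap: 0.0603
```

send_rows([
  [0,0,0,0,0,0],
  [0,0,0,0,0,0],
  [0,0,0,0,0,0],
  [0,0,0,0,0,0],
  [0,0,0,0,0,0],
  [0,0,0,0,0,0],
  [0,0,0,0,0,0],
  [0,0,0,0,0,0],
  [0,0,0,0,0,0],
  [0,0,0,0,0,0],
], claw=10, newtons=40)

```text
clock: 13.6
tcp_pos: [0.6142, -0.2008, 0.1088]
orientation: [0.5, 0.5, 0.5, -0.5]
wrist_force: [-1.0, -0.6, 5.5]
finger_gap: 0.0213
```

```bash
python3 - <<'E'
from h import *
W=cam("wrist"); cv2.imwrite("pics/w7.png",W["frame"])
s=get_state(); print(s["clock"],s["tcp_pos"],s["wrist_force"],s["finger_gap"])
E
```

```text
13.65 [ 0.61415871 -0.20082611  0.1088178 ] [-2.50442003 -0.16877996  5.00294488] 0.021339363722930643
```

View pics/w7.png

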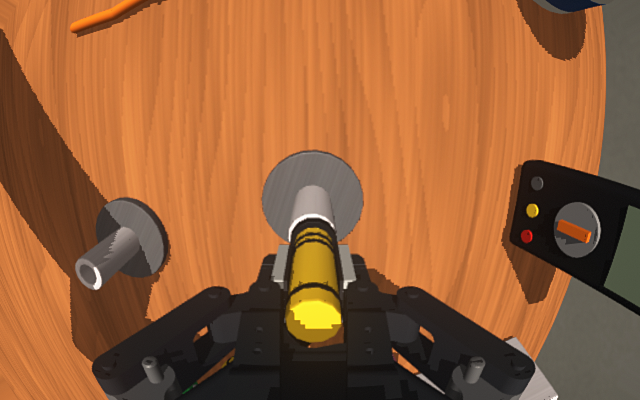

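send_rows([
  [-3,0,0,0,0,0],
  [-12,0,0,0,0,0],
  [-25,0,0,0,0,0],
  [-40,0,0,0,0,0],
  [-60,0,0,0,0,0],
  [-85,0,0,0,0,0],
  [-110,0,0,0,0,0],
  [-120,0,0,0,0,0],
  [-120,0,0,0,0,0],
  [-120,0,0,0,0,0],
])

```text
clock: 14.9
tcp_pos: [0.6136, -0.2006, 0.2275]
orientation: [0.499, 0.5, 0.5, -0.5]
wrist_force: [-0.5, 0.5, -1.8]
finger_gap: 0.0207
```

```bash
python3 - <<'E'
from h import *
S=cam("scene");D=cam("side");W=cam("wrist"); cv2.imwrite("pics/w8.png",W["frame"])
s=get_state(); t=s["tcp_pos"]; print(s["clock"],t,s["wrist_force"],s["finger_gap"])
tip=np.array([t[0],t[1],t[2]-.089]); 
for d in (S,D,W): print(d["name"],proj(d,tip),proj(d,tip+[0,0,.06]))
im=[]
for d in (S,D):
    x,y=proj(d,tip+[0,0,.05]).astype(int); print(x-40,y-50); im.append(cv2.resize(d["frame"][y-50:y+50,x-40:x+40],(400,500),interpolation=cv2.INTER_CUBIC))
cv2.imwrite("pics/sd8.png",np.hstack(im))
E
```

```text
15.05 [ 0.61357286 -0.20051756  0.2273553 ] [ 0.13619375  0.48974037 -0.62653909] 0.021158858807973944
scene [308.60619264 245.88408129] [308.22419748 228.28333773]
side [297.44907412 141.04993672] [296.7931125  122.29071229]
wrist [313.18030301 206.09596515] [313.14509941 237.01899952]
268 181
256 75
```

View pics/w8.png

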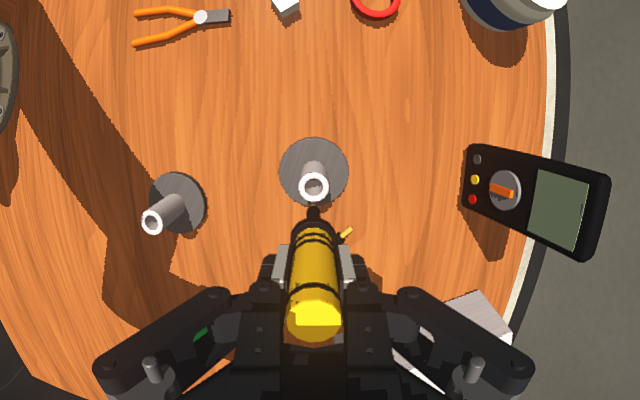

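View pics/sd8.png

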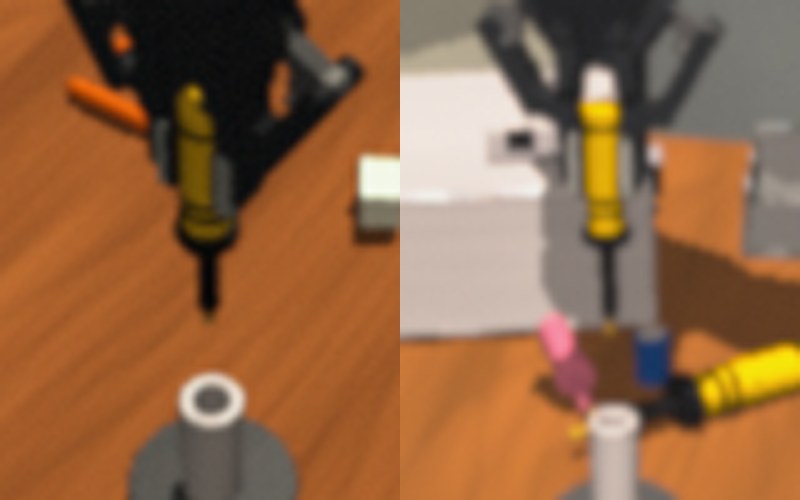

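```bash
python3 - <<'E'
from h import *
S=cam("scene");D=cam("side")
print("tip",tri([ray(S,(310-.4,244.9)),ray(D,(298-.4,140.8))]))
print("rim",tri([ray(S,(310.4-.4,261)),ray(D,(256+213/5-.4,75+416/5))]))
s=get_state(); print(s["tcp_pos"],s["clock"])
W=cam("wrist"); f=cv2.imread("pics/w8.png"); print("rim wrist",onz(W,(314,186.5),.08)); crop(f,280,170,350,260,8,"pics/w8c.png")
E
```

```text
tip (array([ 0.61353475, -0.19831849,  0.14007179]), [np.float64(0.0010035491837532982), np.float64(0.0010035491837532768)])
rim (array([ 0.61389045, -0.19876606,  0.08046708]), [np.float64(0.0012295701751920993), np.float64(0.0012295701751920867)])
[ 0.6137588  -0.20060201  0.22772006] 15.15
rim wrist [ 0.61469699 -0.20005551  0.08      ]
```

View pics/w8c.png

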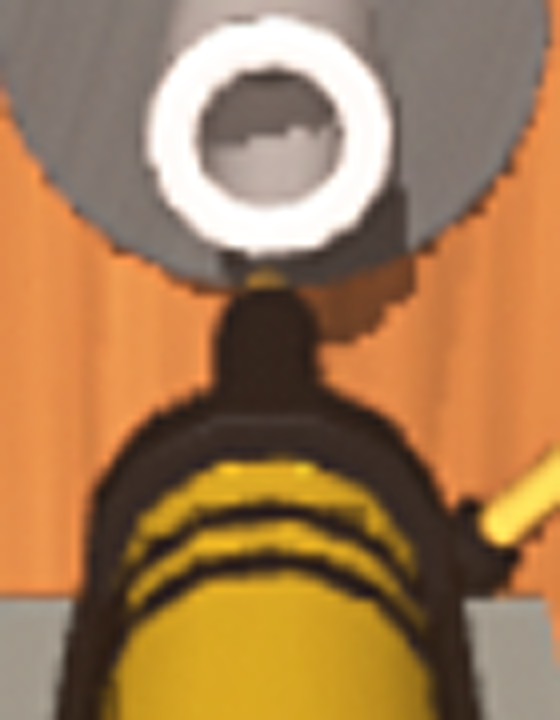

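send_rows([
  [0,-2,-20,0,0,0],
  [0,-6,-60,0,0,0],
  [0,-11,-105,0,0,0],
  [0,-16,-155,0,0,0],
  [0,-21,-205,0,0,0],
  [0,-27,-255,0,0,0],
  [0,-32,-305,0,0,0],
  [0,-37,-350,0,0,0],
  [0,-40,-380,0,0,0],
  [0,-41,-390,0,0,0],
])

```text
clock: 16.45
tcp_pos: [0.5718, 0.1919, 0.2286]
orientation: [0.501, 0.499, 0.501, -0.499]
wrist_force: [0.1, -0.6, -0.1]
finger_gap: 0.0213
```

send_rows([
  [0,0,0,0,0,0],
  [0,0,0,0,0,0],
  [5,0,0,0,0,0],
  [15,0,0,0,0,0],
  [25,0,0,0,0,0],
  [35,0,0,0,0,0],
  [40,0,0,0,0,0],
  [40,0,0,0,0,0],
  [40,0,0,0,0,0],
  [40,0,0,0,0,0],
])

```text
clock: 17.7
tcp_pos: [0.5734, 0.1893, 0.189]
orientation: [0.5, 0.5, 0.5, -0.5]
wrist_force: [-1.4, 0.6, -1.7]
finger_gap: 0.0214
```

```bash
python3 - <<'E'
from h import *
S=cam("scene");D=cam("side");W=cam("wrist"); cv2.imwrite("pics/w9.png",W["frame"])
s=get_state(); t=s["tcp_pos"]; print(s["clock"],t,s["wrist_force"],s["finger_gap"])
tip=t-[0,0,.089]
im=[]
for d in (S,D,W):
    x,y=proj(d,tip+[0,0,-.01]).astype(int); print(d["name"],x-30,y-30,proj(d,tip),proj(d,(.5729,.1884,.062)),proj(d,(.5748,.1984,.082))); im.append(cv2.resize(d["frame"][y-30:y+30,x-30:x+30],(260,260) if d is None else (266,266),interpolation=cv2.INTER_CUBIC))
cv2.imwrite("pics/sd9.png",np.hstack(im))
E
```

```text
17.85 [0.57320529 0.18930898 0.18883422] [ 0.29129534 -0.111065   -0.35405303] 0.021272754086484734
scene 346 133 [376.89810172 161.09840303] [375.23645117 171.01018194] [378.19360972 164.36040063]
side 245 217 [274.79673855 243.77125786] [276.16804333 255.6065082 ] [273.50243393 252.34022186]
wrist 282 172 [312.70758267 205.92272822] [312.33696433 193.80486831] [314.5813036  188.91877403]
```

View pics/sd9.png

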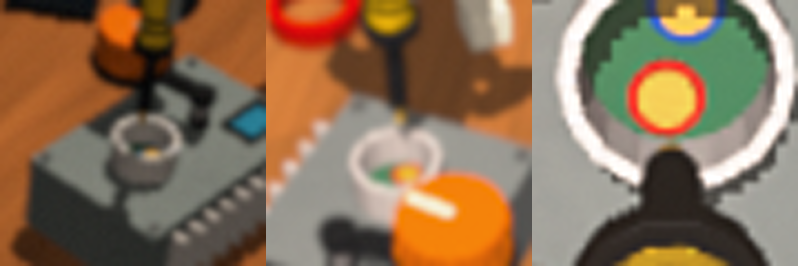

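View pics/w9.png

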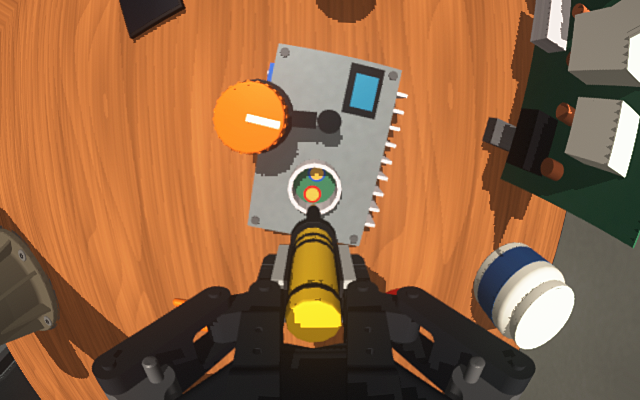

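send_rows([
  [6,0,0.5,0,0,0],
  [16,0,0.5,0,0,0],
  [26,0,0.5,0,0,0],
  [33,0,0.5,0,0,0],
  [36,0,0.5,0,0,0],
  [38,0,0.5,0,0,0],
  [40,0,0.5,0,0,0],
  [41,0,0.5,0,0,0],
  [41,0,0.5,0,0,0],
  [41,0,0.5,0,0,0],
])

```text
clock: 19.1
tcp_pos: [0.5732, 0.1888, 0.1478]
orientation: [0.5, 0.5, 0.5, -0.5]
wrist_force: [0.2, -0.3, 0.8]
finger_gap: 0.0211
```

```bash
python3 - <<'E'
from h import *
s=get_state(); print(s["clock"],s["tcp_pos"],s["wrist_force"])
W=cam("wrist"); cv2.imwrite("pics/w10.png",W["frame"]); crop(W["frame"],270,160,360,240,7,"pics/w10c.png")
D=cam("side"); crop(D["frame"],235,215,315,285,7,"pics/d10c.png")
for i in range(4): s=get_state(); print(s["wrist_force"]); cam("scene")
E
```

```text
19.1 [0.57320543 0.18877672 0.14781899] [ 0.23660511 -0.28650663  0.83499524]
[-0.66273561 -1.09345194  0.64879789]
[-0.51640794  0.53002943  1.00485795]
[-0.97319162 -0.49653599  1.47361614]
[ 0.0053879  -0.783292    0.51980397]
```

View pics/w10c.png

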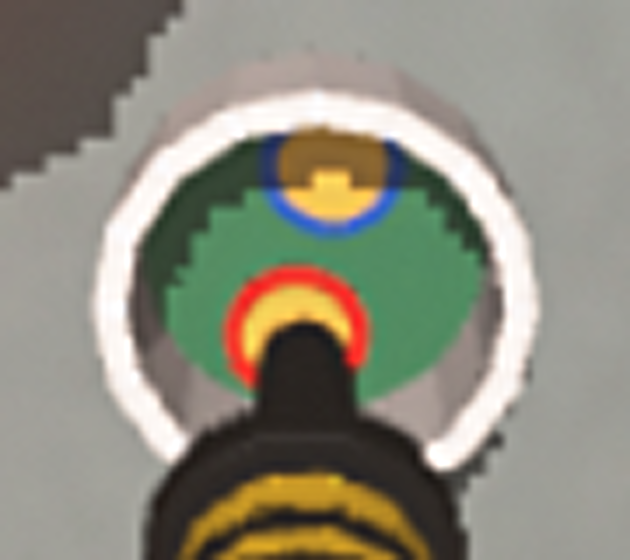

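View pics/d10c.png

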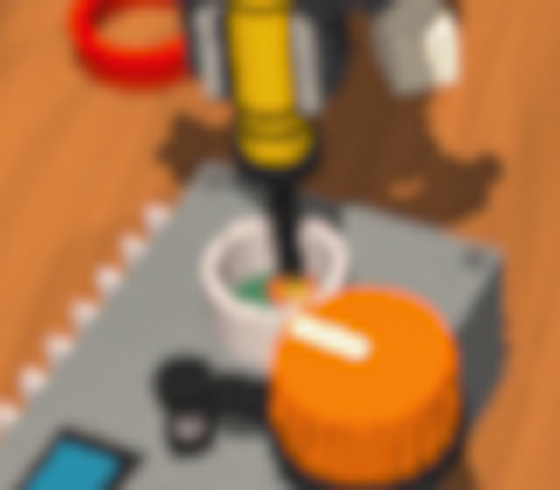

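send_rows([
  [1,0,0,0,0,0],
  [2,0,0,0,0,0],
  [2.5,0,0,0,0,0],
  [2.5,0,0,0,0,0],
  [2.5,0,0,0,0,0],
  [2.5,0,0,0,0,0],
  [2.5,0,0,0,0,0],
  [2.5,0,0,0,0,0],
  [2.5,0,0,0,0,0],
  [2.5,0,0,0,0,0],
])

```text
clock: 20.65
tcp_pos: [0.5732, 0.1888, 0.1451]
orientation: [0.5, 0.5, 0.5, -0.5]
wrist_force: [-0.5, -0.8, 2.7]
finger_gap: 0.0213
```

```bash
python3 - <<'E'
from h import *
s=get_state(); print(s["clock"],s["tcp_pos"],s["wrist_force"],s["ft_torque"])
f=[]
for i in range(6): W=cam("wrist"); f.append(get_state()["wrist_force"])
print(np.array(f).round(2),np.mean(f,0))
crop(W["frame"],270,160,360,240,7,"pics/w11c.png")
E
```

```text
20.65 [0.57317102 0.18876321 0.14505182] [-0.49737724 -0.77734642  2.69740711] [0.01444097 0.00924015 0.01780518]
[[ 0.1   0.13  1.77]
 [ 0.44  0.23  2.43]
 [ 0.75  1.09  2.15]
 [-0.36  0.08  1.21]
 [-0.9  -0.8   2.73]
 [ 0.24 -0.03  2.52]] [0.04532036 0.11603235 2.13592816]
```

View pics/w11c.png

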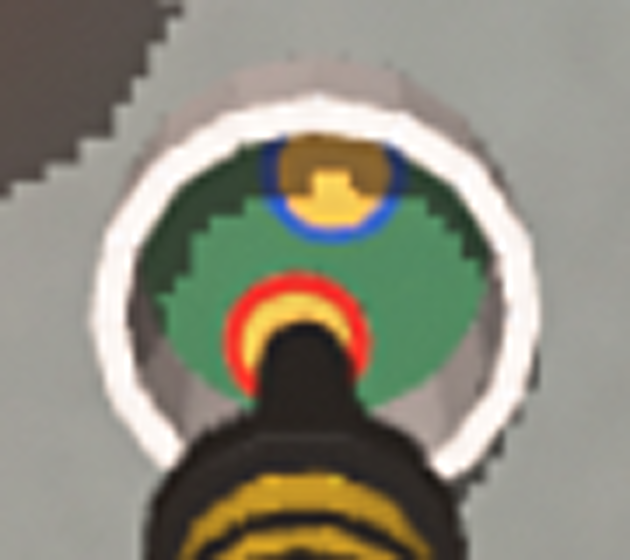

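send_rows([
  [-4,0,0,0,0,0],
  [-10,0,0,0,0,0],
  [-12,0,0,0,0,0],
  [-12,1,-5,0,0,0],
  [-12,2,-11,0,0,0],
  [-12,3,-16,0,0,0],
  [-12,4,-19.5,0,0,0],
  [-12,4,-19.5,0,0,0],
  [-12,4,-19.5,0,0,0],
  [-12,4,-19.5,0,0,0],
])

```text
clock: 22.2
tcp_pos: [0.577, 0.2081, 0.157]
orientation: [-0.5, -0.5, -0.5, 0.5]
wrist_force: [0.3, 0.1, -0.6]
finger_gap: 0.0212
```

```bash
python3 - <<'E'
from h import *
f=[]
for i in range(4): W=cam("wrist"); f.append(get_state()["wrist_force"])
s=get_state();print(np.mean(f,0),s["tcp_pos"],s["clock"])
D=cam("side"); a=cv2.resize(D["frame"][215:285,235:315],(400,350),interpolation=cv2.INTER_CUBIC); b=cv2.resize(W["frame"][150:220,275:355],(400,350),interpolation=cv2.INTER_CUBIC)
cv2.imwrite("pics/d12.png",np.hstack([a,b]))
E
```

```text
[-0.00897731 -0.17085741 -0.78618733] [0.57706908 0.20811866 0.15705977] 22.4
```

View pics/d12.png

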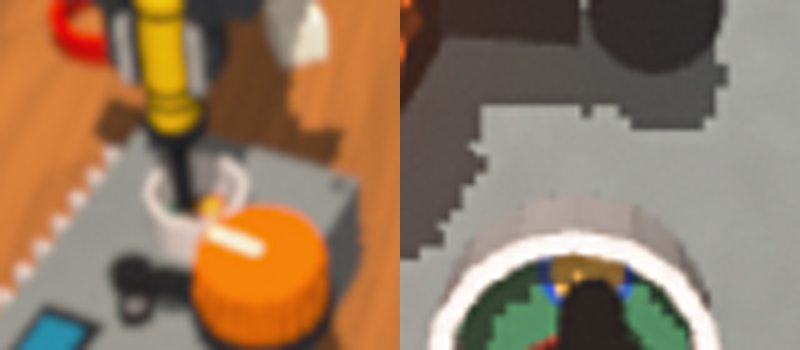

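send_rows([
  [4,0,0,0,0,0],
  [8,0,0,0,0,0],
  [10,0,0,0,0,0],
  [12,0,0,0,0,0],
  [12,0,0,0,0,0],
  [12,0,0,0,0,0],
  [12,0,0,0,0,0],
  [12,0,0,0,0,0],
  [12,0,0,0,0,0],
  [12,0,0,0,0,0],
])

```text
clock: 23.7
tcp_pos: [0.5772, 0.2083, 0.1451]
orientation: [0.5, 0.5, 0.5, -0.5]
wrist_force: [-0.2, -0.1, 3.0]
finger_gap: 0.0207
```

```bash
python3 - <<'E'
from h import *
f=[]
for i in range(4): W=cam("wrist"); f.append(get_state()["wrist_force"])
s=get_state();print(np.mean(f,0),s["tcp_pos"],s["clock"])
D=cam("side"); a=cv2.resize(D["frame"][215:285,235:315],(400,350),interpolation=cv2.INTER_CUBIC); b=cv2.resize(W["frame"][150:220,275:355],(400,350),interpolation=cv2.INTER_CUBIC)
cv2.imwrite("pics/d13.png",np.hstack([a,b]))
E
```

```text
[0.15998727 0.05271856 2.28275826] [0.57718215 0.20824809 0.14505731] 23.9
```

View pics/d13.png

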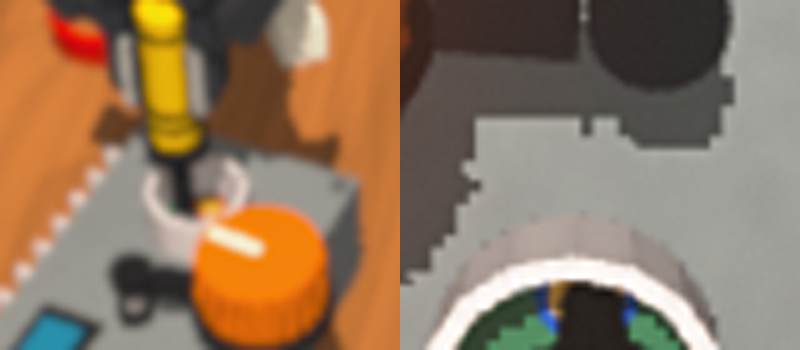

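send_rows([
  [-4,0,0,0,0,0],
  [-12,0,0,0,0,0],
  [-25,0,0,0,0,0],
  [-40,0,0,0,0,0],
  [-60,0,0,0,0,0],
  [-78,2,25,0,0,0],
  [-82,6,65,0,0,0],
  [-82,10,110,0,0,0],
  [-82,14,155,0,0,0],
  [-82,18,200,0,0,0],
])

```text
clock: 25.2
tcp_pos: [0.5953, 0.0069, 0.2282]
orientation: [0.5, 0.5, 0.5, -0.5]
wrist_force: [0.6, 0.1, -1.1]
finger_gap: 0.021
```

send_rows([
  [0,4,45,0,0,0],
  [0,8,90,0,0,0],
  [0,12,130,0,0,0],
  [0,16,165,0,0,0],
  [0,18,190,0,0,0],
  [0,19,205,0,0,0],
  [0,19,209,0,0,0],
  [0,19,209,0,0,0],
  [0,19,209,0,0,0],
  [0,19,209,0,0,0],
])

```text
clock: 26.45
tcp_pos: [0.6141, -0.1998, 0.2272]
orientation: [0.5, 0.5, 0.5, -0.5]
wrist_force: [0.3, 0.1, -0.8]
finger_gap: 0.0212
```

```bash
python3 - <<'E'
from h import *
S=cam("scene");D=cam("side");W=cam("wrist"); crop(W["frame"],280,170,350,260,8,"pics/w14c.png")
s=get_state(); t=s["tcp_pos"]; print(s["clock"],t,s["wrist_force"],s["finger_gap"])
im=[]
for d in (S,D):
    x,y=(308,231) if d is S else (296,125); im.append(cv2.resize(d["frame"][y-50:y+50,x-40:x+40],(400,500),interpolation=cv2.INTER_CUBIC))
cv2.imwrite("pics/sd14.png",np.hstack(im))
E
```

```text
26.6 [ 0.61412005 -0.2002543   0.22713446] [-0.23020647  0.68528692 -0.97110842] 0.020978209045096095
```

View pics/w14c.png

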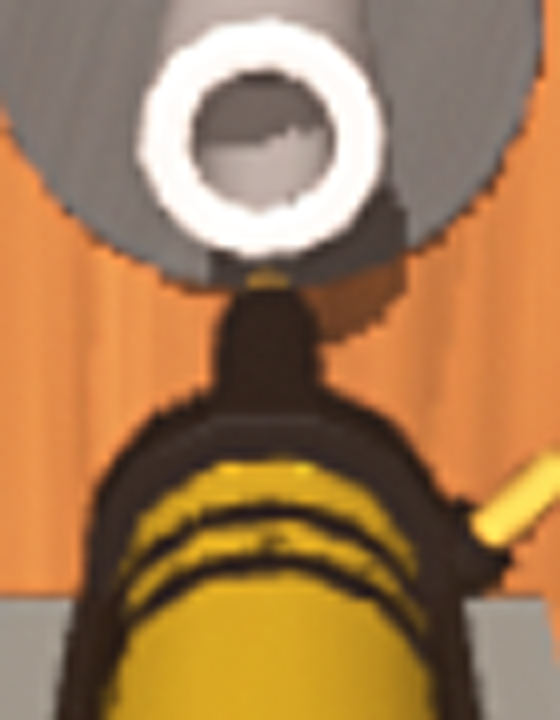

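View pics/sd14.png

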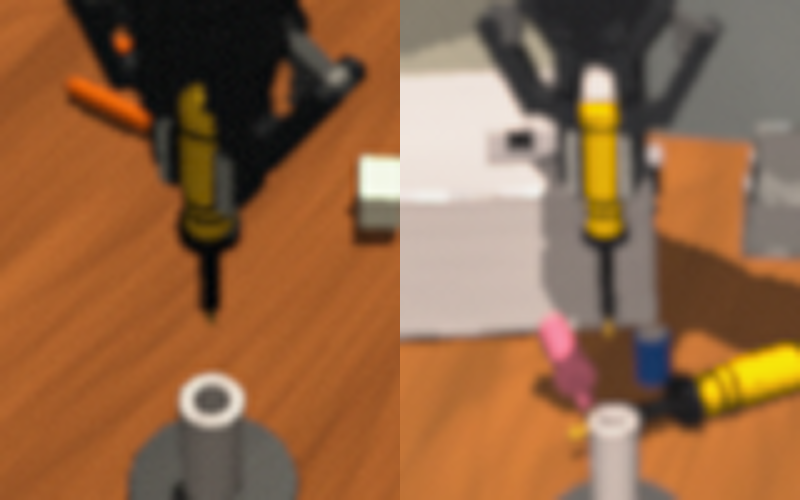

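send_rows([
  [10,-0.5,0.5,0,0,0],
  [30,-0.5,0.5,0,0,0],
  [50,-0.5,0.5,0,0,0],
  [60,-0.5,0.5,0,0,0],
  [70,-0.5,0.5,0,0,0],
  [80,-0.5,0.5,0,0,0],
  [90,-0.5,0.5,0,0,0],
  [90,-0.5,0.5,0,0,0],
  [90,-0.5,0.5,0,0,0],
  [90,-0.5,0.5,0,0,0],
])

```text
clock: 27.85
tcp_pos: [0.6139, -0.2014, 0.1376]
orientation: [0.5, 0.5, 0.5, -0.5]
wrist_force: [-0.6, -0.6, -0.1]
finger_gap: 0.0206
```

```bash
python3 - <<'E'
from h import *
f=[]
for i in range(3): W=cam("wrist"); f.append(get_state()["wrist_force"])
s=get_state();print(np.mean(f,0),s["tcp_pos"],s["clock"])
crop(W["frame"],270,170,360,260,7,"pics/w15c.png")
E
```

```text
[-0.00251568 -0.10011561 -0.86497439] [ 0.61374873 -0.20130951  0.13740772] 28.0
```

View pics/w15c.png

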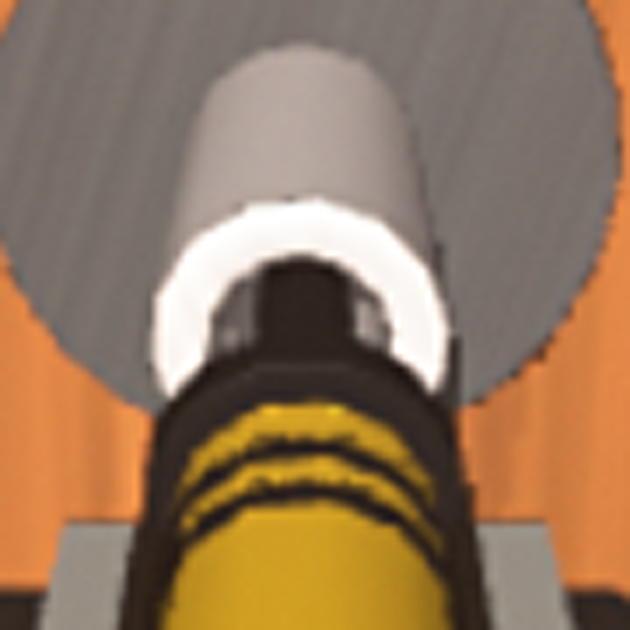

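send_rows([
  [5,0,0,0,0,0],
  [10,0,0,0,0,0],
  [15,0,0,0,0,0],
  [20,0,0,0,0,0],
  [23,0,0,0,0,0],
  [25,0,0,0,0,0],
  [27,0,0,0,0,0],
  [27.5,0,0,0,0,0],
  [27.5,0,0,0,0,0],
  [27.5,0,0,0,0,0],
])

```text
clock: 29.25
tcp_pos: [0.6137, -0.2013, 0.1097]
orientation: [0.5, 0.5, 0.5, -0.5]
wrist_force: [-0.5, 0.6, -2.2]
finger_gap: 0.0212
```

send_rows([
  [0,0,0,0,0,0],
  [0,0,0,0,0,0],
  [0,0,0,0,0,0],
  [0,0,0,0,0,0],
  [0,0,0,0,0,0],
  [0,0,0,0,0,0],
  [0,0,0,0,0,0],
  [0,0,0,0,0,0],
  [0,0,0,0,0,0],
  [0,0,0,0,0,0],
], claw=60)

```text
clock: 30.5
tcp_pos: [0.6136, -0.2012, 0.1095]
orientation: [0.5, 0.5, 0.5, -0.5]
wrist_force: [-0.8, 1.2, 0.6]
finger_gap: 0.0601
```

```bash
python3 - <<'E'
from h import *
W=cam("wrist");s=get_state();print(s["wrist_force"],s["tcp_pos"],s["clock"],s["finger_gap"])
crop(W["frame"],200,150,440,350,3,"pics/w16c.png")
E
```

```text
[0.62423178 0.24677127 0.0700708 ] [ 0.61355406 -0.20123244  0.1095188 ] 30.55 0.0600787418363726
```

View pics/w16c.png

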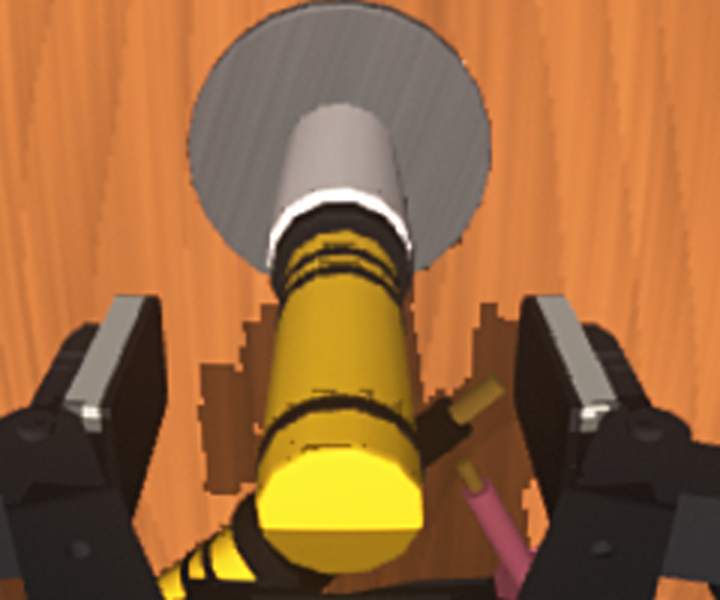

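Released and seated. Lifting straight up.

send_rows([
  [-10,0,0,0,0,0],
  [-30,0,0,0,0,0],
  [-60,0,0,0,0,0],
  [-90,0,0,0,0,0],
  [-120,0,0,0,0,0],
  [-145,0,0,0,0,0],
  [-150,0,0,0,0,0],
  [-150,0,0,0,0,0],
  [-150,0,0,0,0,0],
  [-150,0,0,0,0,0],
])

```text
clock: 31.8
tcp_pos: [0.6131, -0.201, 0.2583]
orientation: [0.499, 0.5, 0.501, -0.5]
wrist_force: [0.3, 1.1, 0.9]
finger_gap: 0.0603
```

```bash
python3 - <<'E'
from h import *
S=cam("scene");D=cam("side");W=cam("wrist")
cv2.imwrite("pics/w17.png",W["frame"]); cv2.imwrite("pics/d17.png",D["frame"]); cv2.imwrite("pics/s17.png",S["frame"])
s=get_state(); print(s["clock"],s["tcp_pos"],s["wrist_force"])
a=cv2.imread("pics/s17.png")
cv2.imwrite("pics/sd17.png",np.hstack([cv2.resize(S["frame"][170:320,200:350],(400,400)),cv2.resize(D["frame"][100:250,240:390],(400,400))]))
E
```

```text
31.95 [ 0.61337411 -0.20114133  0.25889701] [-0.54977178 -0.6533132   0.03557719]
```

View pics/w17.png

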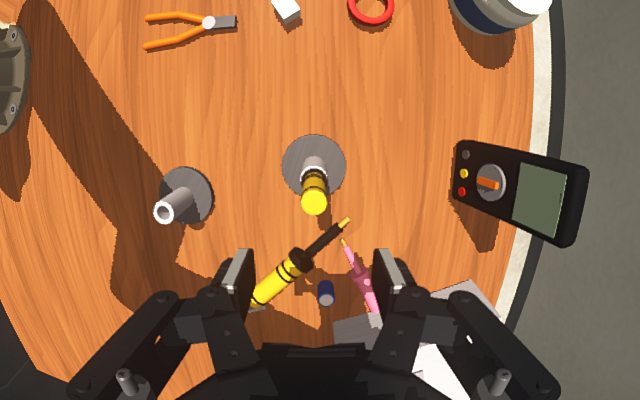

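View pics/d17.png

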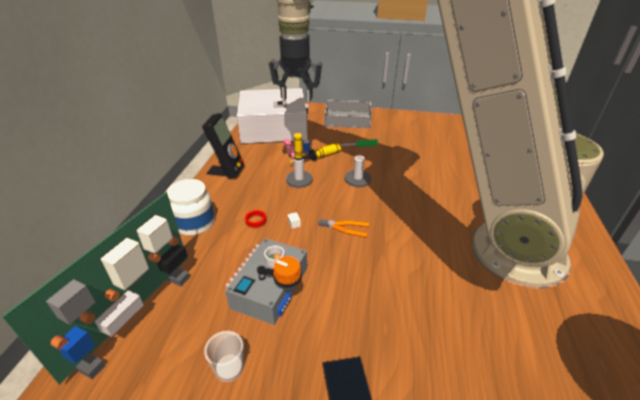

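View pics/sd17.png

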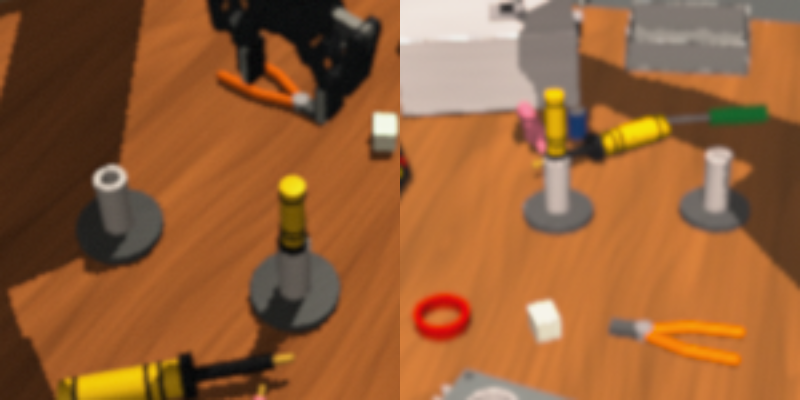

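```bash
python3 -c "
from workcell import job; print(job.hand_in())"
```

```text
the job is handed in; nothing more can be done
None
```

The job is done and handed in at about 32 s of the 66 s allowed; no verdict came back.

**What I did**
- **Cap:** I turned it about 71° anticlockwise, to an estimated 1.37 rad. I then swung it with its arm; the wrist picture put the swing at about 1.44 rad.
- **Pads:** I took the smaller yellow probe from the stand farthest from the base. I pressed the red pad, then the blue one, for at least 0.7 s each, at about 3 N net of the probe's weight.
- **Stand:** I put the probe back in its stand, let go and lifted clear.

**Last checks**
- The probe is upright with its collar on the rim, looking the same as before it was taken.
- The port is open, and the robot is clear of everything with a wrist force near zero.
- The listed things I could see in the last pictures looked unmoved.

**What did not fully agree**
- The views differed by 2–5 mm in places, so I averaged them.
- The rim hid the tip on the blue pad. I judged that press from position and force only.
- The large yellow and pink decoys fell over early on. I think this was because they had no support, since the robot never came near them. The large yellow one lies close to the screwdriver and the blue capacitor. The screwdriver looked unmoved, but I did not measure either of them.

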